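Set up the candle photo stand

TASK

Set up the photo stand: lay the dark brown pillar candle from the low rack across its two V rests so that it lies cradled in both and midway along, and set the white bounce panel behind it to lean back 35 degrees from upright, true to 2 degrees, so that it stays there by itself once let go (the hinge springs back when let go, so check it and correct it). Leave the cream candle in its rack and everything else where it is.

Things in the scene. Friction and masses are not known exactly. Their poses are not given: they have to be found in the camera images.
- brown_center (a point): Centre of the dark brown ribbed pillar candle, 66 mm in diameter and 130 mm long, 0.3 to 0.5 kg, lying level on its side in one of the two places of the rack. The point is half-way along it and on its axis; the z axis of this frame runs along the candle towards its wick. Its wick sticks out 14 mm at that end.
- cream_center (a point): Centre of the cream ribbed pillar candle (66 mm in diameter, 125 mm long), lying in the other place of the rack, 130 mm beside the brown one and parallel to it. To be left alone. z axis along the candle.
- candle_rack: Low fixed wooden rack, 250 x 110 x 33 mm; origin under its centre, x along its long side. The candles lie along its y axis at x = -65 and +65 mm, each in two shallow saddles (18 mm thick, at y = -42 and +42 mm, 66 mm free between them above the 10 mm base board); a candle's axis lies 58 mm above the table.
- cradle (a point): Fixed point on the photo stand: where the candle's centre lies once cradled, 81 mm above the table, its axis along y, either way round. The two V rests (18 mm thick, 60 mm wide, 45 degree flanks) are at y = -42 and +42 mm, tops 17 mm below this point, 66 mm free between them down to the 14 mm base board, which reaches 50 mm to -x, 200 mm to +x, 100 mm to each side. z up, x towards the panel.
- hinge_axis (a point): Middle of the panel's hinge line on the photo stand, 135 mm behind the cradle (+x), 50 mm above the table; same axes. The panel turns about y, leaning back to +x. A stiff friction hinge on a springy mount: moving the bar takes 2 to 8 N; when let go the panel springs back 4 to 13 degrees from where a push to more lean took it (the lighter, the more), 14 to 24 from a pull to less lean, then stays.
- panel_bar (a point): Middle of the grip bar (12 mm round, along y, 80 mm free between its posts) above the bounce panel, a white sheet 148 x 104 x 8 mm. It is 155 mm from the hinge line, with 34 mm clear below it. z: up along the panel; its angle to vertical is the lean, 1 to 18 degrees back at the start, at most 70. Panel 0.18 to 1 kg, hidden.
- scent_bottle: Amber dropper bottle, 35 mm wide, 105 mm high, standing; origin under it. Bystander.
- shell_candle: Small tan shell candle, 50 x 76 x 44 mm, on the table; origin under it. Bystander.
- wick_spool: Spool of wick, 52 mm wide, 36 mm high, on the table behind the stand. Bystander.
- clover_candle: Four-lobed cream candle standing upright, 63 x 77 x 148 mm; origin under it. Bystander.
- stamp: Brass stamp with a dark turned handle, 28 mm wide, 82 mm high, standing; origin under it. Bystander.
Things that resemble listed ones, but are neither listed nor needed, are in the scene too. What is shaped like the part that bears brown_center but yellow is not meant.

How it is judged:
At the end, for the whole second after the job is handed in: The bounce panel, let go and at rest, leans back 35 degrees from upright to within 2 degrees; the dark brown candle lies at rest in both V rests, its centre within 15 mm of the cradle's middle (within 5 mm in height and across), its axis within 4.5 degrees of the cradle's (angle between panel_bar's own z axis and vertical between 0.576 and 0.6458 rad and horizontal distance between brown_center and cradle below 0.015 m and x of brown_center in the frame of cradle between -0.005 and 0.005 m and z of brown_center in the frame of cradle between -0.005 and 0.005 m and angle between the z axis of brown_center and the y axis of cradle, either way round below 0.08 rad and linear speed of brown_candle below 0.02 m/s and angular speed of panel below 0.05 rad/s); the robot touches nothing.
It fails at once if the cream candle moved in its rack by more than 20 mm (distance of cream_center from where it was at the start of the episode above 0.02 m).
It fails at once if a bystander was moved by more than 30 mm or knocked over (distance of any of scent_bottle, shell_candle, wick_spool, clover_candle, stamp from where it was at the start of the episode above 0.03 m or angle between any of scent_bottle, clover_candle, stamp's own z axis and vertical above 0.5 rad).
It also fails if it takes over 72 s, if anything falls off the work surface, if the arm or the gripper's body presses on something with over 40 N, if the wrist force passes 120 N, or if a joint passes its speed limit or range.

ROBOT

A 6-joint arm with a two-finger parallel gripper is mounted at the origin on a cart in front of the work surface, level with it; the furniture and walls round the work are solid. World frame = base frame: x ahead of the robot, y to its left, z up, the work surface at z = 0. Lengths are in m, angles in rad, forces in N, time in s.
With the tool pointing down it reaches from about 0.35 to 0.775 m from the base axis. Payload 5.5 kg.
Tool frame: the origin (TCP) lies between the finger pads; the fingertips stand 17 mm ahead of it and the grasp point (between the pads) lies 2 mm behind it (env.finger_overhang is the distance from the TCP to the fingertips, in m); z points along the fingers, y is the line along which they close (so a half turn about z gives the same grasp; the last joint's range is limited). The gripper opens to 85 mm and grips with 20 to 120 N. Pads are 22 mm wide; open, the fingers measure 114 mm over their backs; the gripper's body (76 mm by 85 mm) begins 54 mm behind the grasp point. The pads swing forward as they close: fully open they stand 13 mm farther back than shut.
Start: joints at [-0.14, 0.313, 0.046, 1.304, 0, 1.431], TCP at [0.575, -0, 0.248] pointing down, gripper open.
Joint ranges: [-2.76, 2.76], [-0.86, 1.69], [-1.03, 1.26], [-2.2, 2.34], [-1.47, 1.5], [-3.14, 3.14]. Speed limits (rad/s): [2.57, 2.57, 3.14, 3.14, 3.14, 3.14].

INTERFACE

Orientations are given as a unit quaternion [w, x, y, z].
In Python, from workcell import env gives the robot as it stands. The module is installed in compiled form; this text tells all that it offers.
- The arm moves only by the shell command python3 -m pendant 'ROWS' [FORCE]. ROWS is JSON, a list of rows, each a list of 5 numbers: the gripper's target within -1 to 1 (fully open at 1, half-way at 0, shut at -1), then the shift along the tool's x, y, z in m, then the turn about the tool's z in rad. A call has 1 to 8 rows; each row shifts and turns the commanded pose from where the row before left it, along the tool's axes as they then stand; what a row does not reach is not made up. A row lasts 1/8 s, in which the tool goes at most 62.5 mm and 10.7 degrees, less where a joint would pass 70% of its speed; a pose out of reach is approached as far as the arm can. A call with a gripper value outside its range is refused whole. The fingers move at their own pace and stop on an object; FORCE is the grip in N (left out, the last holds). Time passes only in rows, so rows that do not move let the fingers close. It gives the time, the measured TCP pose, the force, the opening and the grip force at its end, in the units of the state.
- env.get_state(): the state, without advancing time (a new reading comes with each control period).
- env.read_camera(name): name is "scene" or "side" or "wrist"; returns the picture (400x640x3 uint8, red, green, blue); there is no depth.
- env.calibration(name): a dict with "K" (3x3 intrinsics, pixels), "T" (4x4, takes a point from camera to world coordinates); the wrist camera has in their place "tool_from_camera" (4x4, takes a point from camera to tool coordinates, whose origin is the TCP and whose axes are the flange's). Camera axes: x right, y down, z forward; pixel columns grow to the right and rows downward; lengths in m; the calibration is good to about 2 mm. A picture is of the moment at which its call begins: read the wrist's pose just before it. calibration takes no time and is no camera call.
- env.hand_in(): hands the job in; it is judged then, once.
Trained networks look in the newest picture that a camera, given by its name, has taken for a name from the list of things; names that differ only in an ending like _2 or _b are one class to them, and where a whole thing is asked for, a point or a joint stands for the part that bears it (a point fixed in the world has none). Each returns a list of dicts, best first, with "score" (0 to 1); they miss things now and then, are a little off and sometimes report something else, mostly with a low value. They report only what shows in the picture. A call takes as long as a camera call. They do not tell look-alikes from the thing itself.
- env.recognise(camera, label): "centre" ([column, row] in pixels, amid what is visible of it).
The state is a dict: "clock": time; "joint_pos": joint angles; "qvel": joint speeds; "tau": joint torques, N m; "tcp_pos": TCP position; "orientation": TCP orientation; "wrist_force": force on the tool from outside, world axes, zero at the start; "ft_torque": the same for the moment, N m; "finger_gap": finger opening in m; "grip_force": force on a finger pad.
Only numpy, scipy, OpenCV 4.12 (cv2) and the standard library are available. Lean on these libraries where they do the work, as an engineer would, in place of code of your own. Each camera call takes 0.05 s, during which the arm holds its last target. There are 200 camera calls.

## Working session

There is one attempt and no reset: what is moved stays moved. The work goes in short steps, Python scripts to look and compute and a shell command to move; the robot and the scene stay as the last step left them, time stands still between calls to the robot, and variables do not carry over. Pictures are saved under pics/ and viewed, at most 10 in all, crops included, and the job is handed in when it is done.

```bash
mkdir -p pics; cat > h.py <<'E'
import numpy as np, cv2
from workcell import env
from scipy.spatial.transform import Rotation as R
def cam(n):
    c=env.calibration(n); K=np.array(c["K"])
    if "T" in c: return K,np.array(c["T"])
    s=env.get_state(); q=s["orientation"]
    T=np.eye(4);T[:3,:3]=R.from_quat([q[1],q[2],q[3],q[0]]).as_matrix();T[:3,3]=s["tcp_pos"]
    return K,T@np.array(c["tool_from_camera"])
def onz(K,T,p,z):
    d=T[:3,:3]@np.linalg.solve(K,[p[0],p[1],1]);o=T[:3,3]
    return o+d*(z-o[2])/d[2]
def proj(K,T,P):
    p=np.linalg.inv(T)@np.append(P,1);u=K@p[:3];return u[:2]/u[2]
def tri(obs):
    A=np.zeros((3,3));b=np.zeros(3)
    for K,T,p in obs:
        d=T[:3,:3]@np.linalg.solve(K,[p[0],p[1],1]);d/=np.linalg.norm(d);M=np.eye(3)-np.outer(d,d);A+=M;b+=M@T[:3,3]
    return np.linalg.solve(A,b)
def snap(n,f):
    C=cam(n);im=env.read_camera(n);cv2.imwrite("pics/"+f,im[:,:,::-1]);return C,im
E
python3 - <<'E'
from h import *
print(env.get_state())
for n in("scene","side","wrist"):
    C,im=snap(n,n+"0.png")
    print(n,C[1].round(3).tolist(),C[0].round(0).tolist())
    for l in ["brown_center","cream_center","candle_rack","panel_bar","scent_bottle","shell_candle","wick_spool","clover_candle","stamp","cradle"]:
        try: print(l,[(np.round(r["centre"]).tolist(),round(r["score"],2)) for r in env.recognise(n,l)])
        except Exception as e: print(l,e)
a=cv2.imread("pics/scene0.png");b=cv2.imread("pics/side0.png")
E
```

```text
{'clock': 0.0, 'joint_pos': array([-1.39581664e-01,  3.14008083e-01,  4.49888283e-02,  1.30359791e+00,
       -5.24898238e-05,  1.43121559e+00]), 'qvel': array([ 0.00122597, -0.00069029, -0.00070167,  0.00016063,  0.00117018,
        0.00040666]), 'tau': array([-2.90074182e-03, -4.80629075e+01,  2.98531097e+01,  1.95313990e-02,
       -3.83516899e-04, -4.27451073e-05]), 'tcp_pos': array([5.74523282e-01, 5.28803374e-05, 2.47408499e-01]), 'orientation': array([-7.11271702e-04,  7.07106798e-01,  7.07106178e-01, -5.68895304e-04]), 'wrist_force': array([-0.45971509,  0.81984902,  0.78100186]), 'ft_torque': array([ 0.05087584,  0.04922541, -0.05467329]), 'grip_force': 0.0, 'finger_gap': 0.08517935033112511}
scene [[-0.828, -0.397, 0.395, 0.213], [-0.56, 0.588, -0.584, 0.647], [-0.001, -0.705, -0.709, 0.865], [0.0, 0.0, 0.0, 1.0]] [[368.0, 0.0, 317.0], [0.0, 368.0, 197.0], [0.0, 0.0, 1.0]]
brown_center [([413.0, 173.0], 0.91), ([320.0, 288.0], 0.87)]
cream_center [([377.0, 161.0], 0.87), ([323.0, 203.0], 0.35)]
candle_rack [([396.0, 181.0], 0.84)]
panel_bar [([321.0, 201.0], 0.97)]
scent_bo
[... 667 characters left out ...]
0, 318.0], 0.95)]
wick_spool [([367.0, 218.0], 0.76)]
clover_candle [([298.0, 178.0], 0.97)]
stamp [([317.0, 204.0], 0.68), ([268.0, 183.0], 0.43), ([298.0, 239.0], 0.43)]
cradle [([301.0, 239.0], 0.61)]
wrist [[1.0, 0.001, -0.0, 0.575], [0.001, -0.952, -0.306, 0.078], [-0.001, 0.306, -0.952, 0.375], [0.0, 0.0, 0.0, 1.0]] [[315.0, 0.0, 316.0], [0.0, 315.0, 198.0], [0.0, 0.0, 1.0]]
brown_center [([233.0, 348.0], 0.65)]
cream_center [([318.0, 346.0], 0.85)]
candle_rack [([290.0, 338.0], 0.85)]
panel_bar [([358.0, 138.0], 0.67)]
scent_bottle []
shell_candle []
wick_spool [([490.0, 84.0], 0.8), ([356.0, 142.0], 0.58)]
clover_candle [([491.0, 83.0], 0.32)]
stamp []
cradle [([282.0, 137.0], 0.64)]
```

View pics/scene0.png

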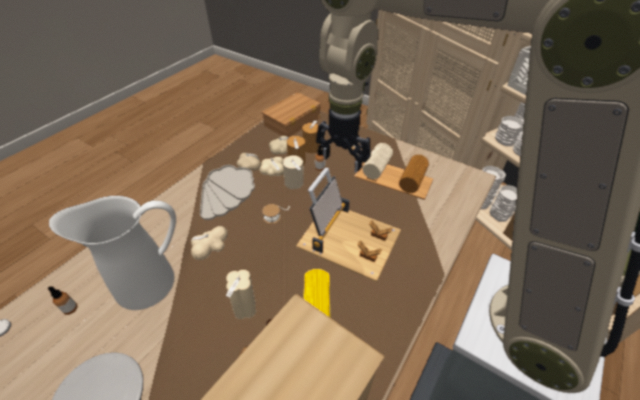

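View pics/wrist0.png

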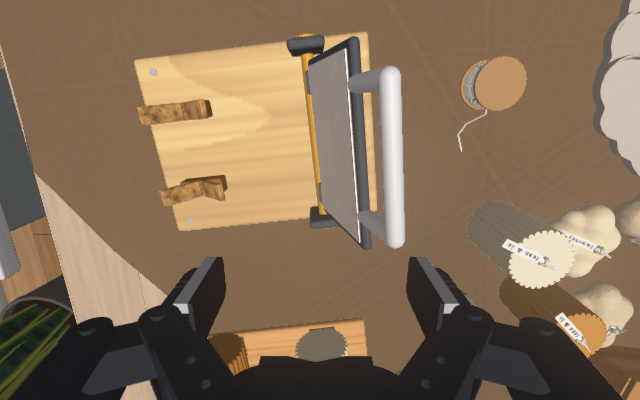

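View pics/side0.png

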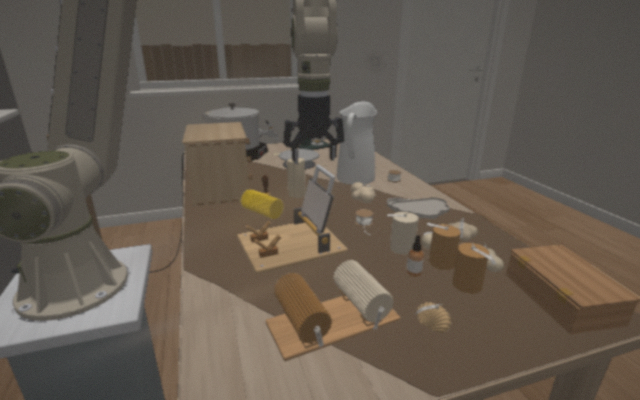

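The scene shows the stand with its panel amid the table at scene (340,235), and the rack right of it at (396,181). 

"Brown" candidates: scene (413,173) / side (303,309) lies in the rack, dark brown. Scene (320,288) / side (260,202) is yellow and lies off the rack. The upright brown stumps at side (470,265) and (445,245) are not in the rack. The rack one fits. I'll measure and confirm it in a crop.

```bash
python3 - <<'E'
from h import *
S,D,W=cam("scene"),cam("side"),cam("wrist")
def p(n,*a): print(n,np.round(tri(a),4))
p("brown",(*S,(413,173)),(*D,(303,309)))
p("cream",(*S,(377,161)),(*D,(364,290)))
p("bar SW",(*W,(394,157)),(*S,(321,178)))
p("bar DW",(*W,(394,157)),(*D,(322,170)))
for n,q,z in [("cornNW",(135,60),.014),("cornNE",(368,32),.014),("cornSW",(180,230),.014),("hingeN",(304,60),.05),("hingeS",(320,210),.05),("restN L",(138,112),.064),("restN R",(211,104),.064),("restS L",(162,195),.064),("restS R",(225,183),.064),("rackNE",(363,320),.01),("rackNW",(208,336),.01)]:
    print(n,onz(*W,q,z).round(4))
for n,q in [("barN",(390,75)),("barS",(397,240))]:print(n,[onz(*W,q,z).round(4).tolist() for z in(.195,.205)])
im=cv2.imread("pics/side0.png")[230:370,240:420];cv2.imwrite("pics/c1.png",cv2.resize(im,None,fx=4,fy=4,interpolation=2))
E
```

```text
brown [ 0.463  -0.2936  0.0513]
cream [ 0.5927 -0.2801  0.0541]
bar SW [0.6121 0.0463 0.211 ]
bar DW [0.6152 0.0471 0.2018]
cornNW [0.384  0.1148 0.014 ]
cornNE [0.6285 0.1417 0.014 ]
cornSW [ 0.4061 -0.0799  0.014 ]
hingeN [0.5637 0.1113 0.05  ]
hingeS [ 0.5797 -0.0401  0.05  ]
restN L [0.4054 0.064  0.064 ]
restN R [0.4758 0.0715 0.064 ]
restS L [ 0.416  -0.0188  0.064 ]
restS R [ 0.4823 -0.0059  0.064 ]
rackNE [ 0.641  -0.2172  0.01  ]
rackNW [ 0.4226 -0.2448  0.01  ]
barN [[0.6144, 0.0891, 0.195], [0.6122, 0.0884, 0.205]]
barS [[0.6259, -0.0073, 0.195], [0.6231, -0.0026, 0.205]]
```

View pics/c1.png

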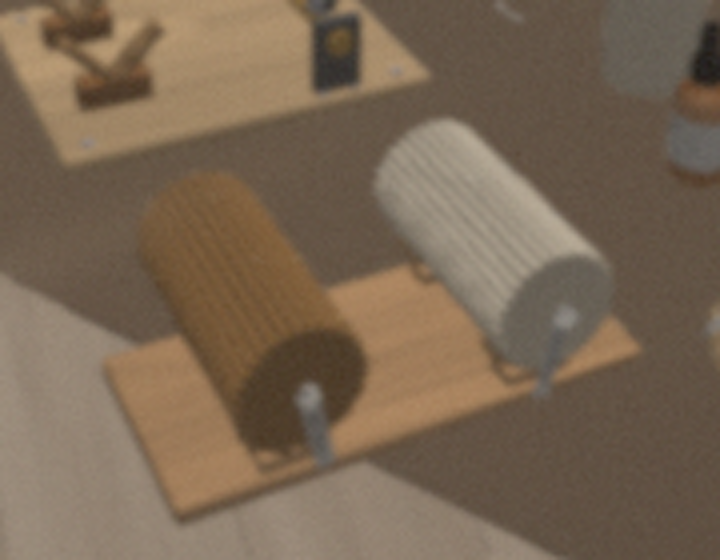

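The crop confirms it: dark brown candle at the -x place of the rack, wick towards -y. The stand is yawed about 6.4°, with its cradle near (0.444,0.023), hinge near (0.579,0.038) and the bar leaning about 14°. I'll do the panel first, aligning the shut fingers in front of the bar.

```bash
python3 -m pendant '[[-1,0.038,0,0,0],[-1,0,0,0,-0.112],[-1,0,-0.004,0,0],[-1,0,0,0,0],[-1,0,0,0,0],[-1,0,0,0,0]]' 40
python3 - <<'E'
from h import *
W,im=snap("wrist","w1.png"); s=env.get_state();print(s["tcp_pos"],s["orientation"],s["finger_gap"],s["clock"])
E
```

```text
clock: 2.4
tcp_pos: [0.5711, 0.0373, 0.2483]
orientation: [0.0, 0.667, 0.745, 0.0]
wrist_force: [0.2, 0.5, -0.0]
finger_gap: -0.0
grip_force: 0.0
[0.57113967 0.03726097 0.24833058] [6.41602885e-05 6.66742676e-01 7.45287995e-01 6.77109753e-05] -4.2233075853680366e-05 2.45
```

View pics/w1.png

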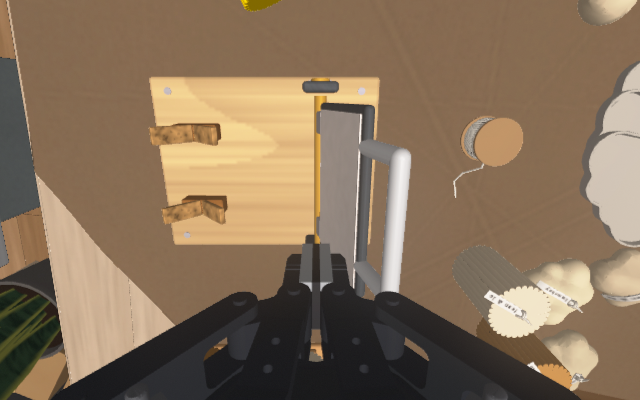

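The board edge is now level in the picture (row 78, columns 150–379), the axle is at column 320, and the bar runs from (400,155) to (390,295). The shut fingers stand left of it at (316,255).

```bash
cat > m.py <<'E'
from h import *
s=env.get_state()
def frame(W):
    q=s["orientation"];M=R.from_quat([q[1],q[2],q[3],q[0]]).as_matrix();return M
E
python3 - <<'E'
from h import *
W=cam("wrist");T=W[1]
ex=T[:3,0];print("ex",ex.round(4))
c=[onz(*W,q,z) for q,z in [((150,78),.014),((379,78),.014),((173,244),.014),((320.5,95),.05),((319.5,230),.05)]]
print(np.round(c,4))
ey=np.array([-ex[1],ex[0],0]);
print("cradle est",c[0]+.05*ex-.1*ey,c[1]-.2*ex-.1*ey,c[2]+.05*ex+.1*ey)
for k in c[3:]:print("hinge x in tool", ex@(k-env.get_state()["tcp_pos"]))
for z in(.19,.2,.21):
  a=onz(*W,(400,157),z);b=onz(*W,(392,270),z);print(z,a.round(4),b.round(4),(b-a)@ex)
E
```

```text
ex [ 9.937e-01  1.123e-01 -4.000e-04]
[[ 0.3834  0.114   0.014 ]
 [ 0.6275  0.1416  0.014 ]
 [ 0.4029 -0.0812  0.014 ]
 [ 0.5667  0.1171  0.05  ]
 [ 0.5824 -0.0258  0.05  ]]
cradle est [0.44433159 0.02027816 0.01397788] [0.43997145 0.01977966 0.01408847] [0.44135135 0.02375565 0.01397788]
hinge x in tool 0.004624525584921743
hinge x in tool 0.0041863810408564375
0.19 [0.6156 0.0867 0.19  ] [0.625  0.0115 0.19  ] 0.0009010473222039996
0.2 [0.6127 0.0882 0.2   ] [0.6216 0.0171 0.2   ] 0.0008522371925368025
0.21 [0.6098 0.0897 0.21  ] [0.6182 0.0227 0.21  ] 0.0008034270628698227
```

```bash
python3 -m pendant '[[-1,0,0,0.042,0],[-1,0,0.010,0,0],[-1,0,0.008,0,0],[-1,0,0,0,0]]'; for i in 1; do python3 -m pendant '[[-1,0,0.003,0,0],[-1,0,0,0,0]]'; done; python3 -m pendant '[[-1,0,0.003,0,0],[-1,0,0,0,0]]';python3 -m pendant '[[-1,0,0.003,0,0],[-1,0,0,0,0]]'; python3 -m pendant '[[-1,0,0.003,0,0],[-1,0,0,0,0]]'
```

```text
clock: 2.95
tcp_pos: [0.591, 0.0395, 0.208]
orientation: [0.001, 0.666, 0.746, 0.001]
wrist_force: [0.2, -0.2, 0.5]
finger_gap: 0.0001
grip_force: 0.0
clock: 3.2
tcp_pos: [0.5924, 0.0399, 0.207]
orientation: [0.0, 0.666, 0.746, 0.0]
wrist_force: [-1.1, 0.6, 0.5]
finger_gap: 0.0004
grip_force: 0.0
clock: 3.45
tcp_pos: [0.595, 0.0402, 0.2064]
orientation: [0.0, 0.666, 0.746, 0.0]
wrist_force: [0.3, -0.2, 0.9]
finger_gap: -0.0
grip_force: 0.0
clock: 3.7
tcp_pos: [0.5981, 0.0406, 0.2063]
orientation: [0.0, 0.666, 0.746, 0.0]
wrist_force: [-0.4, -0.2, 0.7]
finger_gap: 0.0
grip_force: 0.0
clock: 3.95
tcp_pos: [0.6011, 0.0409, 0.2062]
orientation: [0.0, 0.666, 0.746, 0.0]
wrist_force: [-0.3, 0.4, 0.2]
finger_gap: 0.0003
grip_force: 0.1
```

```bash
for i in 1; do python3 -m pendant '[[-1,0,0.003,0,0],[-1,0,0,0,0]]'; done; python3 -m pendant '[[-1,0,0.003,0,0],[-1,0,0,0,0]]';python3 -m pendant '[[-1,0,0.003,0,0],[-1,0,0,0,0]]'; python3 -m pendant '[[-1,0,0.003,0,0],[-1,0,0,0,0]]'
```

```text
clock: 4.2
tcp_pos: [0.604, 0.0412, 0.2063]
orientation: [0.0, 0.666, 0.746, 0.0]
wrist_force: [-1.0, -1.1, 0.1]
finger_gap: 0.0002
grip_force: 0.2
clock: 4.45
tcp_pos: [0.607, 0.0416, 0.2063]
orientation: [0.0, 0.666, 0.746, 0.0]
wrist_force: [-0.7, 0.2, -0.3]
finger_gap: 0.0001
grip_force: 0.4
clock: 4.7
tcp_pos: [0.6099, 0.0419, 0.2063]
orientation: [-0.0, 0.666, 0.746, 0.0]
wrist_force: [-1.4, -0.5, 1.1]
finger_gap: 0.0001
grip_force: 0.5
clock: 4.95
tcp_pos: [0.6129, 0.0422, 0.2062]
orientation: [-0.0, 0.666, 0.746, -0.0]
wrist_force: [-0.9, -0.2, -0.5]
finger_gap: -0.0002
grip_force: 0.6
```

grip_force serves as a touch sensor: contact came at TCP x≈0.600. I'll push along the arc to about 40° of lean.

```bash
python3 -m pendant '[[-1,0,0.007,0.004,0],[-1,0,0.007,0.004,0],[-1,0,0.007,0.005,0],[-1,0,0.007,0.005,0],[-1,0,0.007,0.006,0],[-1,0,0.008,0.006,0],[-1,0,0,0,0],[-1,0,0,0,0]]'; python3 -m pendant '[[-1,0,-0.006,0,0],[-1,0,0,0,0]]'; python3 -m pendant '[[-1,0,-0.006,0,0],[-1,0,0,0,0]]'; python3 -m pendant '[[-1,0,-0.006,0,0],[-1,0,0,0,0]]'; python3 -m pendant '[[-1,0,-0.006,0,0],[-1,0,0,0,0]]'; python3 -m pendant '[[-1,0,-0.006,0,0],[-1,0,0,0,0]]'
```

```text
clock: 5.95
tcp_pos: [0.655, 0.047, 0.1758]
orientation: [-0.001, 0.666, 0.746, -0.001]
wrist_force: [-1.5, 0.5, -0.2]
finger_gap: -0.0001
grip_force: 0.9
clock: 6.2
tcp_pos: [0.649, 0.0464, 0.1766]
orientation: [0.0, 0.666, 0.746, 0.0]
wrist_force: [-1.7, -0.0, -0.6]
finger_gap: 0.0002
grip_force: 0.6
clock: 6.45
tcp_pos: [0.6434, 0.0457, 0.1767]
orientation: [0.0, 0.666, 0.746, 0.0]
wrist_force: [0.3, -0.1, 0.2]
finger_gap: -0.0003
grip_force: 0.0
clock: 6.7
tcp_pos: [0.6372, 0.045, 0.1764]
orientation: [-0.0, 0.666, 0.746, -0.0]
wrist_force: [0.7, -0.2, 0.2]
finger_gap: -0.0
grip_force: 0.0
clock: 6.95
tcp_pos: [0.6312, 0.0443, 0.1763]
orientation: [-0.0, 0.666, 0.746, -0.0]
wrist_force: [0.4, -0.2, 0.9]
finger_gap: 0.0001
grip_force: 0.0
clock: 7.2
tcp_pos: [0.6253, 0.0437, 0.1763]
orientation: [-0.0, 0.666, 0.746, -0.0]
wrist_force: [0.2, -0.2, 0.2]
finger_gap: 0.0001
grip_force: 0.0
```

```bash
python3 -m pendant '[[-1,0,-0.03,-0.03,0],[-1,-0.05,0,-0.045,0],[-1,0,0.04,0,0],[-1,0,0.04,0,0],[-1,0,0,0,0],[-1,0,0,0,0]]'; cat > v.py <<'E'
import sys,pickle
from h import *
W,im=snap("wrist",sys.argv[1]+".png");s=env.get_state();pickle.dump(W,open("pics/"+sys.argv[1]+".pkl","wb"));print(s["tcp_pos"],s["clock"],[(r["centre"],r["score"]) for r in env.recognise("wrist","panel_bar")])
E
python3 v.py A
python3 -m pendant '[[-1,0,-0.05,0,0],[-1,0,-0.05,0,0],[-1,0,-0.05,0,0],[-1,0,0,0,0],[-1,0,0,0,0]]'; python3 v.py B
python3 -c "
import cv2
cv2.imwrite('pics/AB.png',cv2.vconcat([cv2.imread('pics/A.png')[0:300],cv2.imread('pics/B.png')[0:300]]))"
```

```text
clock: 7.95
tcp_pos: [0.68, 0.0032, 0.2476]
orientation: [-0.001, 0.666, 0.746, -0.0]
wrist_force: [0.6, -0.7, -0.1]
finger_gap: -0.0001
grip_force: 0.0
[0.67974363 0.00319326 0.2480628 ] 8.0 [([257.6, 127.9], 0.71)]
clock: 8.68
tcp_pos: [0.5316, -0.0137, 0.2493]
orientation: [0.001, 0.666, 0.746, 0.001]
wrist_force: [0.4, 0.2, 1.0]
finger_gap: 0.0001
grip_force: 0.0
[ 0.53225045 -0.01373135  0.24911701] 8.725 [([446.1, 127.3], 0.55)]
```

View pics/AB.png

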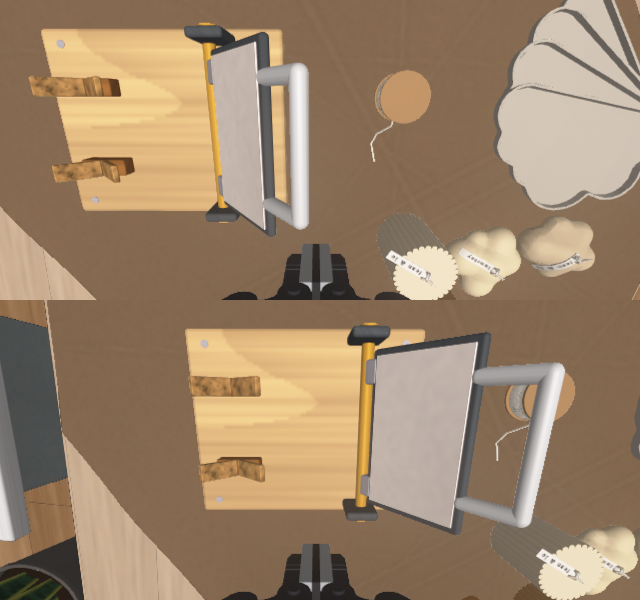

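Two wrist views: the bar is at (299,75–220) in A and (553,72)→(523,220) in B. The axle is at (208,50)–(220,205) in A and (368,50)–(362,200) in B. I'll triangulate both lines.

```bash
cat > lean.py <<'E'
import sys,pickle
from h import *
from scipy.optimize import least_squares
# args: names; tracks bar line (guess u at rows) by brightness centroid
def line(im,g,rows,w,ch):
    out=[]
    for r in rows:
        u0=np.interp(r,[g[0][1],g[1][1]],[g[0][0],g[1][0]]);a=int(u0)-w;s=im[r,a:a+2*w+1].astype(float)
        if ch=="bar": m=(s.min(1)>145)&(s.max(1)-s.min(1)<25)
        else: m=(s[:,2]-s[:,0]>110)
        if m.sum()>2: out.append((a+np.mean(np.nonzero(m)[0]),r,m.sum()))
    return np.array(out)
def solve(obs,ex):
    ey=np.array([-ex[1],ex[0],0])
    O=np.array([.576,.0364,0])
    def res(p):
        e=[]
        for (K,T),L in obs:
            a=proj(K,T,O+p[0]*ex-.03*ey*1+[0,0,p[1]]+p[2]*-.03*ex);b=proj(K,T,O+p[0]*ex+.03*ey+[0,0,p[1]]+p[2]*.03*ex)
            e+=list(L[:,0]-np.interp(L[:,1],[0,1],[0,1])*0-(a[0]+(L[:,1]-a[1])*(b[0]-a[0])/(b[1]-a[1])))
        return e
    r=least_squares(res,[.08,.1,0],loss="soft_l1");return r.x,np.sqrt(np.mean(r.fun**2))
E
python3 - <<'E'
from lean import *
ex=np.array([.9937,.1123,0])
ld=lambda n:(pickle.load(open(f"pics/{n}.pkl","rb")),cv2.imread(f"pics/{n}.png"))
(A,ia),(B,ib)=ld("A"),ld("B")
rows=range(95,195,10)
for ch,ga,gb,w in[("bar",((297,75),(299,215)),((552,72),(523,218)),14),("hinge",((208,50),(220,205)),((368,50),(362,200)),11)]:
    la,lb=line(ia,ga,rows,w,ch),line(ib,gb,rows,w,ch)
    print(la[::3],lb[::3]);print(ch,solve([(A,la),(B,lb)],ex))
E
```

```text
[[298.   95.   19. ]
 [299.  125.   19. ]
 [299.5 155.   18. ]
 [299.5 185.   18. ]] [[550.          95.          17.        ]
 [543.11111111 125.          18.        ]
 [537.         155.          17.        ]
 [530.5        185.          16.        ]]
bar (array([0.08912508, 0.17955134, 0.001175  ]), np.float64(0.2287335505078861))
[[210.5  95.    6. ]
 [213.5 125.    6. ]
 [216.  155.    7. ]] [[366.   95.   11. ]
 [364.5 125.   10. ]
 [363.5 155.   10. ]]
hinge (array([-0.00130554,  0.05842862,  0.00847163]), np.float64(0.7998540490446149))
```

```bash
cat > joint.py <<'E'
from lean import *
# joint fit: yaw, hinge x,y, z-offset, lean ; obs list of (cam, barline, hingeline or None, corners{(sx,sy):px})
def joint(obs,show=True):
    def res(p):
        yaw,hx,hy,hz,th=p[:5];ex=np.array([np.cos(yaw),np.sin(yaw),0]);ey=np.array([-ex[1],ex[0],0]);H=np.array([hx,hy,.05+hz]);e=[]
        def ln(C,L,P):
            a,b=proj(*C,P-.03*ey),proj(*C,P+.03*ey);return list((L[:,0]-(a[0]+(L[:,1]-a[1])*(b[0]-a[0])/(b[1]-a[1])))/np.sqrt(len(L))*2)
        for C,Lb,Lh,cs in obs:
            e+=ln(C,Lb,H+.155*(np.sin(th)*ex+np.array([0,0,np.cos(th)])))
            if Lh is not None:e+=ln(C,Lh,H)
            for (sx,sy),px in cs: e+=list((proj(*C,H+sx*ex+sy*ey+[0,0,-.036])-px))
        return e+[hz/.0015]
    r=least_squares(res,[.11,.576,.036,0,.6],loss="soft_l1")
    J=np.linalg.inv(r.jac.T@r.jac)
    print("yaw,hx,hy,hz",r.x[:4].round(4),"lean deg",np.degrees(r.x[4]).round(2),"+-",np.degrees(J[4,4]**.5).round(2));print("res",np.round(r.fun,1).tolist())
E
python3 - <<'E'
from joint import *
ld=lambda n:(pickle.load(open(f"pics/{n}.pkl","rb")),cv2.imread(f"pics/{n}.png"))
(A,ia),(B,ib)=ld("A"),ld("B")
rows=range(95,195,20)
la,lb=line(ia,((297,75),(299,215)),rows,14,"bar"),line(ib,((552,72),(523,218)),rows,14,"bar")
hb=line(ib,((368,50),(362,200)),rows,11,"hinge")
oa=(A,la,None,[((-.185,.1),(42,30)),((.065,.1),(283,30)),((-.185,-.1),(85,210))]);ob=(B,lb,hb,[((-.185,.1),(186,30)),((.065,.1),(424,29)),((-.185,-.1),(206,209))])
joint([oa,ob]);joint([ob]);joint([oa])
E
```

```text
yaw,hx,hy,hz [0.1136 0.5774 0.0355 0.0009] lean deg 34.6 +- 0.29
res [-0.7, -0.1, -0.3, -0.2, -0.5, -2.3, -0.4, 0.7, -0.6, -1.3, 2.7, 0.9, 1.2, 0.6, 0.9, 0.7, -1.3, -0.9, -0.9, -1.0, -4.1, -1.2, -0.4, 4.2, 0.5, -0.2, 3.4, 0.6]
yaw,hx,hy,hz [ 0.1139  0.5764  0.0366 -0.0037] lean deg 39.39 +- 1.72
res [0.0, 0.3, -0.3, 0.0, -0.1, 0.2, 0.6, 0.5, 0.4, -2.8, -0.5, -0.7, 1.9, 0.2, 0.2, 1.2, -2.5]
yaw,hx,hy,hz [ 0.1121  0.5766  0.0358 -0.0026] lean deg 34.74 +- 0.5
res [-0.4, 0.3, -0.0, 0.2, -0.1, -0.3, -0.4, 0.4, -0.1, -0.1, 1.3, -1.7]
```

The lean is about 34.7° at rest, from view A, the joint fit and where contact was lost, so it is within tolerance. I'll recheck it at the end. Next the candle: hover over the rack with open fingers.

```bash
python3 -m pendant '[[1,-0.054,-0.023,0,0],[1,-0.054,-0.023,0,0],[1,-0.054,-0.023,0,0],[1,-0.054,-0.023,0,0],[1,0,0,0,0],[1,0,0,0,0],[1,0,0,0,0]]'; python3 v.py C; python3 -c "
from h import *
print(env.get_state()['finger_gap'],[(r['centre'],r['score']) for r in env.recognise('wrist','brown_center')],[(r['centre'],r['score']) for r in env.recognise('wrist','cream_center')])"
```

```text
clock: 9.65
tcp_pos: [0.4649, -0.2375, 0.248]
orientation: [-0.0, 0.666, 0.746, 0.0]
wrist_force: [-0.3, 0.3, -0.0]
finger_gap: 0.0852
grip_force: 0.0
[ 0.46493219 -0.23732064  0.24813271] 9.7 []
0.08522519883778394 [([304.6, 219.4], 0.92)] [([497.2, 270.8], 0.64), ([397.5, 5.6], 0.59), ([426.7, 216.1], 0.57)]
```

View pics/C.png

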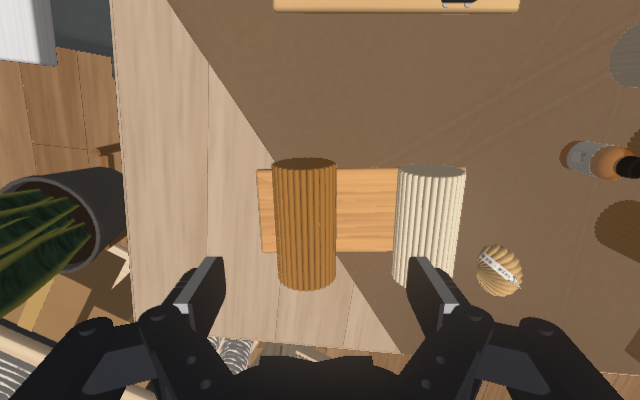

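The brown candle lies at columns 273–336, rows 158–288, parallel to the image columns, so the tool yaw already fits. The cream one is to its right at (430,220).

```bash
python3 - <<'E'
from h import *
W=cam("wrist");s=env.get_state();T=W[1];ex=T[:3,0]*[1,1,0];ex/=np.linalg.norm(ex);ey=np.array([-ex[1],ex[0],0]);t=np.array(s["tcp_pos"])
f=lambda P:(round((P-t)@ey*1e3,1),round((P-t)@ex*1e3,1))
im=cv2.imread("pics/C.png")
for r in(160,164,168,172,176,280,284,288,292):print(r,im[r,305].tolist(),end=" ")
print()
for n,q,z in[("far axis",(304.5,165),.058),("far rim top",(304.5,171),.091),("near rim top",(306.5,288),.091),("mid axis l",(274.5,220),.062),("mid r",(336,220),.062),("rackN L",(257,169),.01),("rackN R",(466,167),.01),("rackS",(262,251),.01)]:
    P=onz(*W,q,z);print(n,P.round(4),"tool x,y mm",f(P))
c=np.array([.4419,.0213]);print("cradle tool", f(np.array([*c,0])))
E
```

```text
160 [35, 62, 87] 164 [35, 62, 87] 168 [36, 65, 92] 172 [52, 104, 152] 176 [53, 108, 157] 280 [60, 119, 171] 284 [61, 118, 169] 288 [62, 117, 168] 292 [139, 167, 194] 
far axis [ 0.4518 -0.2271  0.058 ] tool x,y mm (np.float64(11.8), np.float64(-11.6))
far rim top [ 0.4528 -0.2258  0.091 ] tool x,y mm (np.float64(13.0), np.float64(-10.5))
near rim top [ 0.4679 -0.3495  0.091 ] tool x,y mm (np.float64(-111.6), np.float64(-9.7))
mid axis l [ 0.4263 -0.2893  0.062 ] tool x,y mm (np.float64(-47.0), np.float64(-44.1))
mid r [ 0.4915 -0.2817  0.062 ] tool x,y mm (np.float64(-47.0), np.float64(21.5))
rackN L [ 0.396  -0.2485  0.01  ] tool x,y mm (np.float64(-3.1), np.float64(-69.6))
rackN R [ 0.6407 -0.2177  0.01  ] tool x,y mm (np.float64(-0.6), np.float64(177.1))
rackS [ 0.4087 -0.3554  0.01  ] tool x,y mm (np.float64(-110.7), np.float64(-69.3))
cradle tool (np.float64(259.7), np.float64(7.1))
```

```bash
python3 -m pendant '[[1,-0.052,-0.0113,0,0],[1,0,0,0.05,0],[1,0,0,0.05,0],[1,0,0,0.04,0],[1,0,0,0,0]]'; python3 -m pendant '[[1,0,0,0.03,0],[1,0,0,0.028,0],[1,0,0,0,0],[1,0,0,0,0]]'
```

```text
clock: 10.48
tcp_pos: [0.4569, -0.2892, 0.1053]
orientation: [-0.003, 0.666, 0.746, -0.0]
wrist_force: [0.1, 1.0, 0.8]
finger_gap: 0.0853
grip_force: 0.0
clock: 10.98
tcp_pos: [0.4601, -0.2923, 0.0523]
orientation: [0.002, 0.666, 0.746, 0.0]
wrist_force: [1.0, -1.0, -0.6]
finger_gap: 0.0854
grip_force: 0.0
```

```bash
python3 -m pendant '[[-1,0,0,0,0],[-1,0,0,0,0],[-1,0,0,0,0],[-1,0,0,0,0],[-1,0,0,0,0],[-1,0,0,0,0]]' 60;  python3 -m pendant '[[-1,0,0,-0.01,0],[-1,0,0,-0.02,0],[-1,0,0,-0.04,0],[-1,0,0,-0.05,0],[-1,0,0,0,0],[-1,0,0,0,0]]'
```

```text
clock: 11.72
tcp_pos: [0.4603, -0.2924, 0.0524]
orientation: [0.002, 0.666, 0.746, 0.0]
wrist_force: [0.2, 0.8, 6.8]
finger_gap: 0.0641
grip_force: 64.8
clock: 12.48
tcp_pos: [0.4584, -0.2912, 0.1697]
orientation: [-0.0, 0.666, 0.746, -0.0]
wrist_force: [0.4, -0.4, -4.6]
finger_gap: 0.0641
grip_force: 67.4
```

```bash
python3 -m pendant '[[-1,0.05,0.004,0,0],[-1,0.055,0.004,0,0],[-1,0.055,0.004,0,0],[-1,0.055,0.004,0,0],[-1,0.05,0.0034,0,0],[-1,0.0435,0,0,0],[-1,0,0,0,0],[-1,0,0,0,0]]'; python3 v.py D; python3 - <<'E'
from h import *
W=cam("wrist");im=cv2.imread("pics/D.png")
c=np.array([.4427,.021,.064]);ex=np.array([.9937,.1123,0]);ey=np.array([-.1123,.9937,0])
for sx in(-.03,.03):
  for sy in(-.042,.042):
    u=proj(*W,c+sx*ex+sy*ey);cv2.drawMarker(im,tuple(int(round(x)) for x in u),(255,0,0),0,8)
cv2.imwrite("pics/D2.png",im)
E
```

```text
clock: 13.48
tcp_pos: [0.4428, 0.0173, 0.1689]
orientation: [-0.001, 0.666, 0.746, -0.001]
wrist_force: [-0.5, -0.6, -3.9]
finger_gap: 0.0638
grip_force: 67.4
[0.44311105 0.0167687  0.16916251] 13.525 [([588.5, 382.7], 0.71), ([573.2, 212.7], 0.69)]
```

View pics/D2.png

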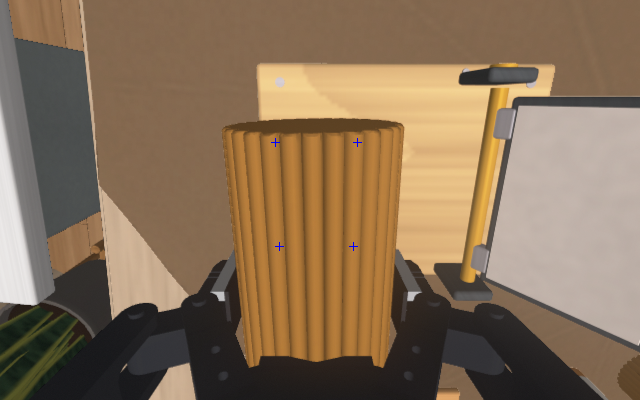

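```bash
python3 -m pendant '[[-1,0,0,0.03,0],[-1,0,0,0.03,0],[-1,0,0,0.02,0],[-1,0,0,0.005,0],[-1,0,0,0,0]]'; python3 -m pendant '[[-1,0,0,0.004,0],[-1,0,0,0,0]]'; python3 -m pendant '[[-1,0,0,0.003,0],[-1,0,0,0,0],[-1,0,0,0,0]]'
```

```text
clock: 14.2
tcp_pos: [0.4438, 0.0165, 0.0852]
orientation: [-0.0, 0.667, 0.745, -0.0]
wrist_force: [0.1, -0.2, -4.0]
finger_gap: 0.0641
grip_force: 67.4
clock: 14.45
tcp_pos: [0.444, 0.0171, 0.0815]
orientation: [0.0, 0.666, 0.746, 0.0]
wrist_force: [-0.4, 0.5, -2.7]
finger_gap: 0.0642
grip_force: 67.4
clock: 14.82
tcp_pos: [0.4437, 0.0173, 0.0782]
orientation: [0.0, 0.666, 0.746, 0.0]
wrist_force: [0.7, -0.2, -2.8]
finger_gap: 0.0642
grip_force: 67.4
```

```bash
python3 -m pendant '[[-1,0,0,0.002,0],[-1,0,0,0,0]]'; python3 -m pendant '[[-1,0,0,0.001,0],[-1,0,0,0,0]]'; python3 -m pendant '[[-1,0,0,0.001,0],[-1,0,0,0,0],[-1,0,0,0,0]]'
```

```text
clock: 15.08
tcp_pos: [0.4434, 0.0171, 0.0764]
orientation: [0.0, 0.666, 0.746, -0.0]
wrist_force: [-3.5, 0.9, 2.7]
finger_gap: 0.0638
grip_force: 68.0
clock: 15.32
tcp_pos: [0.4433, 0.0172, 0.076]
orientation: [0.0, 0.666, 0.746, -0.0]
wrist_force: [-6.5, 0.7, 10.7]
finger_gap: 0.064
grip_force: 68.8
clock: 15.7
tcp_pos: [0.4434, 0.0172, 0.076]
orientation: [0.0, 0.666, 0.746, 0.0]
wrist_force: [-10.4, 2.4, 19.7]
finger_gap: 0.064
grip_force: 69.8
```

It is seated, with contact at the expected height. I'll ease off and release.

```bash
python3 -m pendant '[[-1,0,-0.001,-0.002,0],[1,0,0,0,0],[1,0,0,0,0],[1,0,0,0,0],[1,0,0,0,0],[1,0,0,0,0]]'; python3 -m pendant '[[1,0,0,-0.02,0],[1,0,0,-0.04,0],[1,0,0,-0.05,0],[1,0,0,-0.06,0],[1,-0.05,0,0,0],[1,-0.03,0,0,0],[1,0,0,0,0],[1,0,0,0,0]]'; python3 v.py E
```

```text
clock: 16.45
tcp_pos: [0.4426, 0.0171, 0.076]
orientation: [-0.0, 0.666, 0.746, 0.0]
wrist_force: [-0.8, -0.3, -0.3]
finger_gap: 0.0854
grip_force: 0.0
clock: 17.45
tcp_pos: [0.4512, -0.0621, 0.2459]
orientation: [-0.0, 0.667, 0.745, -0.0]
wrist_force: [-0.1, 1.5, 0.3]
finger_gap: 0.0855
grip_force: 0.0
[ 0.45121342 -0.06174123  0.245863  ] 17.5 [([545.5, 88.4], 0.59)]
```

View pics/E.png

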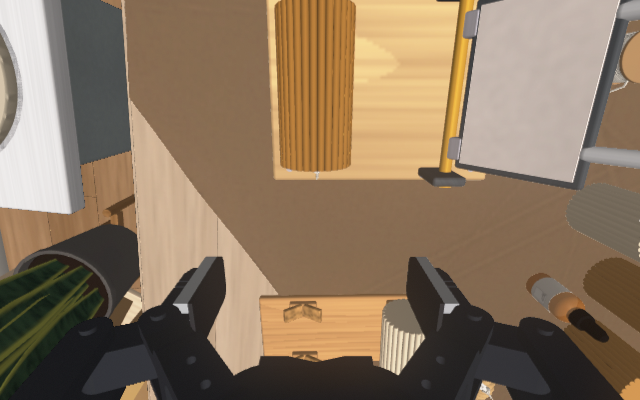

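The candle lies in the cradle, at columns 278–355 with the wick end at row 170, parallel to the board edge. I'll recheck the panel and candle from a settled pose over both.

```bash
python3 -m pendant '[[1,0.02,0.045,-0.02,0],[1,0.01,0.05,0,0],[1,0,0.05,0,0],[1,0,0,0,0],[1,0,0,0,0],[1,0,0,0,0],[1,0,0,0,0]]'; python3 v.py F;  python3 -m pendant '[[1,0,0.04,0,0],[1,0,0.04,0,0],[1,0,0,0,0],[1,0,0,0,0],[1,0,0,0,0],[1,0,0,0,0]]'; python3 v.py G
python3 -c "
import cv2
cv2.imwrite('pics/FG.png',cv2.vconcat([cv2.imread('pics/F.png')[0:300],cv2.imread('pics/G.png')[0:300]]))"
```

```text
clock: 18.42
tcp_pos: [0.5915, -0.0165, 0.2669]
orientation: [0.0, 0.667, 0.745, 0.0]
wrist_force: [0.0, -0.1, -0.1]
finger_gap: 0.0854
grip_force: 0.0
[ 0.59169648 -0.01651245  0.26693209] 18.475 [([368.1, 115.4], 0.66)]
clock: 19.27
tcp_pos: [0.6711, -0.0075, 0.267]
orientation: [0.0, 0.667, 0.745, 0.0]
wrist_force: [-0.1, -0.7, -1.2]
finger_gap: 0.0855
grip_force: 0.0
[ 0.67128334 -0.00752752  0.26696292] 19.325 [([274.1, 114.2], 0.78), ([374.1, 311.5], 0.17)]
```

View pics/FG.png

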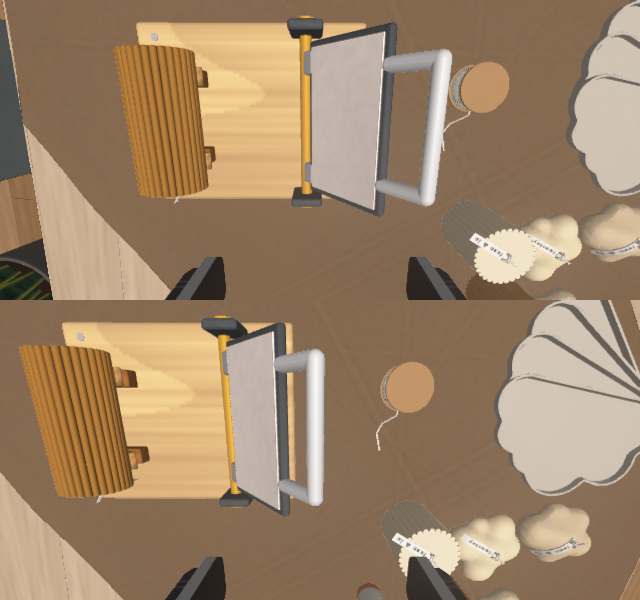

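```bash
python3 - <<'E'
from joint import *
ld=lambda n:(pickle.load(open(f"pics/{n}.pkl","rb")),cv2.imread(f"pics/{n}.png"))
(A,ia),(F,jf),(G,jg)=ld("A"),ld("F"),ld("G")
r=range(75,185,15)
la=line(ia,((297,75),(299,215)),range(95,195,15),14,"bar");lf=line(jf,((441,60),(428,195)),r,14,"bar");lg=line(jg,((316,65),(315,190)),r,14,"bar");hf=line(jf,((306,40),(307,185)),r,9,"hinge")
print(lf[::3],lg[::3],hf[::3])
oa=(A,la,None,[((-.185,.1),(42,30)),((.065,.1),(283,30)),((-.185,-.1),(85,210))])
of=(F,lf,hf,[((-.185,.1),(138,23)),((.065,.1),(366,23))]);og=(G,lg,None,[((-.185,.1),(64,23)),((.065,.1),(293,22))])
joint([of]);joint([og]);joint([of,og]);joint([oa,of,og])
# candle rims at z=.114 (top line) , far & near ends
for n,C,a,b in[("F",F,(158,50),(174,194)),("G",G,(70,50),(96,495-300))]:
    print(n,onz(*C,a,.105).round(4),onz(*C,b,.105).round(4))
E
```

```text
[[441.   75.   17. ]
 [436.5 120.   16. ]
 [431.  165.   15. ]] [[315.  75.  17.]
 [315. 120.  17.]
 [315. 165.  17.]] [[304.   75.    7. ]
 [305.5 120.    8. ]]
yaw,hx,hy,hz [ 0.1118  0.5746  0.0356 -0.0013] lean deg 36.82 +- 0.65
res [-0.2, -0.0, -0.2, 0.3, 0.1, -0.1, 0.1, -0.1, -0.9, -0.1, -0.2, 0.1, -0.0, -0.2, -4.1, -0.1, -0.0, 0.2, -0.8]
yaw,hx,hy,hz [ 0.1172  0.5779  0.0368 -0.0016] lean deg 34.18 +- 0.89
res [0.2, 0.1, 0.1, 0.0, -0.0, -0.1, -0.1, -0.2, -1.4, 0.1, 1.4, 0.1, -1.1]
yaw,hx,hy,hz [0.113  0.5754 0.0355 0.0006] lean deg 35.53 +- 0.33
res [0.4, 0.6, 0.4, 0.9, 0.7, 0.4, 0.6, 0.4, -1.4, -0.7, -0.8, -0.5, -0.6, -0.7, -4.3, -0.1, 0.9, -0.0, -0.4, -0.4, -0.4, -0.4, -0.4, -0.4, -0.4, -0.4, -5.1, -0.2, -0.9, 0.9, 0.4]
yaw,hx,hy,hz [ 0.1132  0.5764  0.0357 -0.0008] lean deg 34.99 +- 0.3
res [-0.6, -0.0, -0.2, -0.4, -0.2, -0.4, -0.5, -2.0, -0.5, -0.1, -0.5, -1.2, 2.0, 0.9, 1.0, 0.8, 1.3, 1.1, 0.8, 1.0, 0.8, -2.3, -1.6, -1.7, -1.3, -1.5, -1.6, -2.7, 0.2, 1.6, 0.1, -0.2, -0.2, -0.2, -0.2, -0.2, -0.2, -0.2, -0.2, -3.1, 0.1, 0.2, 1.0, -0.5]
F [0.4475 0.0832 0.105 ] [ 0.4577 -0.0423  0.105 ]
G [0.454  0.0838 0.105 ] [ 0.463  -0.0429  0.105 ]
```

```bash
python3 - <<'E'
from lean import *
ld=lambda n:(pickle.load(open(f"pics/{n}.pkl","rb")),cv2.imread(f"pics/{n}.png"))
(F,jf),(G,jg)=ld("F"),ld("G")
for r in(90,140):print([tuple(x) for x in jf[r,296:316].tolist()])
ex=np.array([.9937,.1123,0])
for row in(90,120,150):
  for d in(305,306,307):
    h=onz(*F,(d,row),.05); 
    b=onz(*G,(315.3,row),.177); s=(b-h)@ex; print(row,d,round(s,4),np.degrees(np.arcsin(s/.155)).round(2))
E
```

```text
[(126, 181, 223), (126, 181, 223), (126, 181, 223), (126, 180, 223), (74, 127, 165), (55, 128, 174), (57, 143, 194), (60, 153, 209), (64, 166, 222), (70, 181, 236), (73, 187, 239), (70, 180, 235), (64, 166, 224), (61, 156, 213), (65, 84, 102), (114, 118, 125), (166, 175, 188), (171, 181, 194), (172, 180, 193), (171, 180, 193)]
[(134, 191, 230), (135, 190, 230), (134, 190, 230), (134, 190, 230), (134, 190, 230), (71, 127, 166), (61, 136, 185), (64, 149, 200), (67, 159, 216), (73, 175, 229), (77, 185, 238), (74, 181, 235), (70, 170, 226), (68, 160, 216), (66, 100, 123), (96, 102, 112), (164, 174, 189), (172, 181, 197), (172, 182, 197), (172, 182, 198)]
90 305 0.0909 35.89
90 306 0.0898 35.42
90 307 0.0888 34.96
120 305 0.0912 36.03
120 306 0.0901 35.55
120 307 0.089 35.06
150 305 0.0915 36.18
150 306 0.0904 35.68
150 307 0.0893 35.18
```

Lean comes out at about 35.3°: 35.0 from the joint fit, 35.5 from the overhead readings of bar and axle. The candle's midpoint is y≈0.0205 against the cradle's 0.021, and the robot touches nothing.

```bash
python3 -c "
from workcell import env
print(env.hand_in())"
```

```text
the job is handed in; nothing more can be done
None
```

I handed the job in: the brown candle lies cradled midway in both V rests, and the bounce panel, let go, holds a lean of about 35° (my measurements ranged from 34 to 37°). The hand-in gave no verdict.

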